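# Close a pot in the lever press

### The arm

A 6-joint arm with a two-finger parallel gripper is mounted at the origin on a cart in front of the work surface, level with it; the furniture and walls round the work are solid. World frame = base frame: x ahead of the robot, y to its left, z up, the work surface at z = 0. Lengths are in m, angles in rad, forces in N, time in s.
With the tool pointing down it reaches from about 0.35 to 0.925 m from the base axis. Payload 6.4 kg.
Tool frame: the origin (TCP) lies on the centre line of the jaws, within the pads' length; the fingertips stand ahead of it and the grasp point (between the pads) lies 2 mm behind it (arm.tips_ahead is the z of the fingertips in the tool frame, in m); z points along the fingers, y is the line along which they close (so a half turn about z gives the same grasp; the last joint's range is limited). The gripper opens to 85 mm and grips with 20 to 120 N. Pads are 22 mm wide; open, the fingers measure 114 mm over their backs; the gripper's body (76 mm by 85 mm) begins 54 mm behind the grasp point. The pads swing forward as they close: fully open they stand 13 mm farther back than shut.
Start: joints at [0.949, 0.245, 1.558, -0, 1.339, -0.174], TCP at [0.281, 0.586, 0.248] pointing down, gripper open.
Joint ranges: [-3.13, 3.13], [-1.02, 2.26], [0.13, 2.54], [-0.95, 4.09], [0.21, 2.88], [-2.74, 2.74]. Speed limits (rad/s): [2.57, 2.57, 3.14, 3.14, 3.14, 3.14].

### API

Orientations are given as a unit quaternion [x, y, z, w].
In Python, from bench import arm gives the robot as it stands.
- The arm moves only by the tool send_rows, never from a script. Its argument "series" is a list of rows, each a list of 3 entries, a list of its own where there are three numbers: the finger opening in cm, from 0 to 8.54, then the shift along the world's x, y, z in cm, then the turn, a rotation vector about the world's x, y, z in rad. In form: [[claw, [x, y, z], [ax, ay, az]], ...]. A call has 1 to 5 rows; each row is the pose to reach, as a shift and turn from the pose commanded when the call began; what a row does not reach only later rows make up. A row lasts 1/10 s, in which the tool goes at most 50 mm and 8.59 degrees, less where a joint would pass 70% of its speed; a pose out of reach is approached as far as the arm can. A call with a gripper value outside its range is refused whole. The fingers move at their own pace and stop on an object; the grip force is fixed at half the most. Time passes only in rows, so rows that repeat a pose let the fingers close. It gives the time, the measured TCP pose, the force, the opening and the grip force at its end, in the units of the state.
- arm.read_state(): the state, without advancing time (a new reading comes with each control period).
- arm.read_camera(name): name is "side" or "top"; returns the picture (400x640x3 uint8, blue, green, red); there is no depth.
- arm.camera_model(name): a dict with "fx", "fy", "cx", "cy" (pixels), "dist" ([k1, k2, p1, p2, k3] as OpenCV has them; the pictures are not rectified), "cam_to_world" (4x4, takes a point from camera to world coordinates). Camera axes: x right, y up, looking along -z (the intrinsics and any distortion apply to the point x, -y, -z); pixel columns grow to the right and rows downward; lengths in m; the calibration is good to about 2 mm. A picture is of the moment at which its call begins. camera_model takes no time and is no camera call.
- arm.finish_job(): hands the job in; it is judged then, once.
The state is a dict: "t": time; "joint_pos": joint angles; "qd": joint speeds; "effort": joint torques, N m; "tool_pos": TCP position; "ee_rot": TCP orientation; "ft_force": force on the tool from outside, world axes, zero at the start; "wrist_torque": the same for the moment, N m; "opening": opening from 0.0 (shut) to 1.0 (fully open); "grip_force": force on a finger pad.
Only numpy, scipy, OpenCV 4.12 (cv2) and the standard library are available. Lean on these libraries where they do the work, as an engineer would, in place of code of your own. Each camera call takes 0.05 s, during which the arm holds its last target. There are 200 camera calls.

### The job

Take the steel lid by its knob from the sloping wooden stand and set it down gently, not dropped, on the white pot that stands in the lever press, so that it sits seated and level on the rim. Let go of the lid, then swing the press's lever all the way down to its stop so that the pad presses on the lid's knob, keep it there for about a second, and let it come all the way back up. Leave the pot in its place in the press with the lid on it, and do not disturb the mug, the spice jar or the salt shaker.

Things in the scene. Friction and masses are not known exactly. Their poses are not given: they have to be found in the camera images.
- press: Fixed grey lever press. Origin: under its base (z = 0), below the pot's axis; z up. Base plate 130 mm in its x, 255 mm in its y (-75 to +180 mm), 12 mm thick; the pot stands on it in a ring 6 mm high. An upright 145 mm high, 48 mm wide, at y = +102 to +153 mm carries the lever's hinge (at y = +125 mm, 125 mm up). Wall cabinets hang 0.58 m above the worktop from x = 0.62 m on.
- press_lever (a joint): Lever angle, rad. 0: rest, raised 82 degrees, nearly upright, leaning to the pot. 1.43: stop, level along the press's -y, over the pot. Turns about the press's +x through the hinge. Sprung to return: about 1 N at the handle to start it, 3 N near the end, 9 N at the stop with the lid in place. Arm 20 mm wide, 210 mm from hinge to handle bar.
- press_hinge (a point): Centre of the lever's hinge, which does not move; the hinge axis is the press's x axis.
- press_handle (a point): Middle of the handle bar: a black round T-bar along the press's x, 18 mm thick, with grips from 14 to 76 mm either side of the middle (steel ends to 81 mm); fixed to the lever, turns with it. At rest it is 333 mm above the worktop, at the stop 125 mm.
- press_pad: Round rubber pad, 40 mm across, under the lever 125 mm from the hinge; sprung, gives up to 9 mm (4.5 N to start, 1.5 N more per mm). Origin: middle of its face. At the lever's stop the free face is 98 mm above the worktop; a seated lid's knob reaches 102 mm, so it is pressed with about 10 N. At rest it faces the pot's side, 70 mm or more from the pot's axis.
- pot: Loose round white ceramic pot, open at the top, 92 mm across, 62 mm high, wall 5 mm (mouth 82 mm), 0.45 kg, standing in the ring of the press. Origin: centre of its underside, z up.
- pot_mouth (a point): Centre of the pot's mouth in the plane of its rim, 74 mm above the worktop.
- lid: Loose steel lid, 0.2 kg: disc 98 mm across, 6 mm thick; below it a shoulder 76 mm across, 5 mm deep, that enters the pot's mouth; on top a black cylindrical knob 24 mm across, 22 mm high. Origin: centre of the disc's underside (rests on the rim; seated it is at the pot's mouth); z along the knob. Starts tilted 35 degrees on the stand, knob up and to the stand's front.
- lid_stand: Fixed wooden stand 110 mm wide, about 85 mm high at the back, with a surface that slopes 35 degrees; it falls towards the stand's -x, its front. The lid lies on it against two steel pins, 8 mm thick and 15 mm high, at the low side. Origin: on the worktop under the middle of the slope, z up.
- mug: White mug with a handle, 82 mm across, 91 mm high. Bystander; its origin is on its underside.
- spice_jar: Spice jar with a screw cap, 46 mm across, 106 mm high. Bystander; its origin is on its underside.
- salt: Salt shaker, 44 mm across, 90 mm high. Bystander; its origin is on its underside.
Things that resemble listed ones, but are neither listed nor needed, are in the scene too. Of the things that look like the lid, the largest one is meant.

How it is judged:
On the way, in this order (a step that is already met when the one before it is completed fails the run):
1. the lid sits seated and level on the pot's rim, let go, with the lever up (horizontal distance between lid and pot_mouth below 0.006 m and z of lid in the frame of pot_mouth between -0.002 and 0.002 m and angle between the z axis of lid and the z axis of pot, either way round below 0.04 rad and horizontal distance between pot and press below 0.006 m and z of pot in the frame of press below 0.015 m and angle between pot's own z axis and vertical below 0.04 rad and contact force between the fingers and lid below 0.2 N and value of joint press_lever below 0.2 rad), for 0.2 s.
2. the lever is at its stop and the pad presses on the seated lid (horizontal distance between lid and pot_mouth below 0.006 m and z of lid in the frame of pot_mouth between -0.002 and 0.002 m and angle between the z axis of lid and the z axis of pot, either way round below 0.04 rad and value of joint press_lever above 1.39 rad and contact force between press_pad and lid above 4 N), for 0.5 s.
At the end, for the whole second after the job is handed in: the lid is seated on the pot (centre within 6 mm, height within 2 mm, within 2.3 degrees of the pot's rim), at rest; the pot stands upright within 6 mm of its place in the press; the lever is back up within 0.06 rad of rest (horizontal distance between lid and pot_mouth below 0.006 m and z of lid in the frame of pot_mouth between -0.002 and 0.002 m and angle between the z axis of lid and the z axis of pot, either way round below 0.04 rad and horizontal distance between pot and press below 0.006 m and z of pot in the frame of press below 0.015 m and angle between pot's own z axis and vertical below 0.04 rad and value of joint press_lever below 0.06 rad and linear speed of lid below 0.02 m/s); the robot touches nothing.
It fails at once if the lid is dropped or thrown onto the pot (faster than 0.45 m/s within 40 mm of its seat) (distance between lid and pot_mouth below 0.04 m and linear speed of lid above 0.45 m/s).
It fails at once if the mug, spice jar or salt shaker is shifted by more than 30 mm or tipped (distance of any of mug, spice_jar, salt from where it was at the start of the episode above 0.03 m or angle between any of mug, spice_jar, salt's own z axis and vertical above 0.3 rad).
It also fails if it takes over 72 s, if anything falls off the work surface, if the arm or the gripper's body presses on something with over 40 N, if the wrist force passes 120 N, or if a joint passes its speed limit or range.

## Working session

There is one attempt and no reset: what is moved stays moved. The work goes in short steps, Python scripts to look and compute and a tool call to move; the robot and the scene stay as the last step left them, time stands still between calls to the robot, and variables do not carry over. Pictures are saved under pics/ and viewed, at most 10 in all, crops included, and the job is handed in when it is done.

Besides the shell and the picture viewer there is one more tool, called after ">>>" as name(argument=value, ...) on one line, values as JSON. send_rows: Moves the arm, as the interface text tells. Its arguments: {"type":"object","properties":{"series":{"type":"array","items":{"type":"array"}}},"required":["series"]}

```bash
mkdir -p pics; ls; python3 - <<'E'
from bench import arm
import cv2
for n in("side","top"):
    cv2.imwrite(f"pics/{n}0.png",arm.read_camera(n)); m=arm.camera_model(n); print(n,m)
print(arm.read_state(),arm.tips_ahead)
E
```

```text
pics
side {'fx': 457.0031653461866, 'fy': 457.0031653461866, 'cx': 317.28160881286254, 'cy': 193.4945703609407, 'dist': array([-0.09061553,  0.        ,  0.        ,  0.        ,  0.        ]), 'cam_to_world': array([[ 0.33931092,  0.60405793, -0.72109786, -0.46426003],
       [-0.9405965 ,  0.20801446, -0.26834344, -0.30174758],
       [-0.0120962 ,  0.76931398,  0.63875635,  1.08336513],
       [ 0.        ,  0.        ,  0.        ,  1.        ]])}
top {'fx': 402.8978696134761, 'fy': 402.8978696134761, 'cx': 318.67815140153186, 'cy': 200.07997701814716, 'dist': array([-0.01661326,  0.        ,  0.        ,  0.        ,  0.        ]), 'cam_to_world': array([[-0.37912904,  0.86015591, -0.34116415,  0.05460968],
       [-0.92533413, -0.35410286,  0.13552825,  0.26793133],
       [-0.00423177,  0.36707353,  0.9301823 ,  1.58529417],
       [ 0.        ,  0.        ,  0.        ,  1.        ]])}
{'t': 0.1, 'joint_pos': array([ 9.48901250e-01,  2.45747312e-01,  1.55889629e+00, -6.45970488e-06,
        1.33868557e+00, -1.74109092e-01]), 'qd': array([-0.00070041, -0.00127377, -0.00340996, -0.00109551, -0.00150477,
       -0.000384  ]), 'effort': array([ 4.25605213e-04, -4.30671787e+01, -3.27129650e+01, -1.01286221e-04,
        2.78367348e-03, -4.06163269e-05]), 'tool_pos': array([0.28115452, 0.58552676, 0.24728627]), 'ee_rot': array([ 2.22026310e-01,  9.75040288e-01, -8.01610160e-04, -3.33620045e-04]), 'ft_force': array([-0.3265422 ,  1.01450623, -0.32763252]), 'wrist_torque': array([ 0.01315211, -0.00120586, -0.02857704]), 'grip_force': 0.0, 'opening': 0.9969348912849287} 0.017
```

View pics/side0.png

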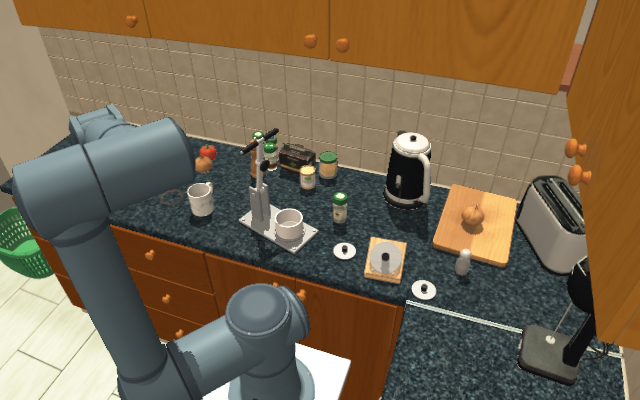

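View pics/top0.png

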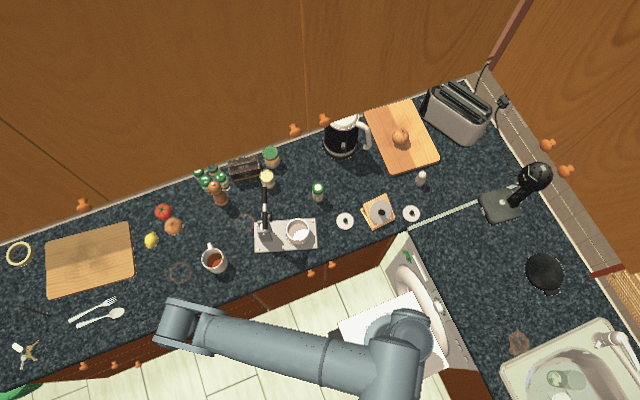

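Side shows press at (260,200), pot (289,222), lid on the stand (385,258), and small decoy lids at (345,250) and (424,289). Top shows the pot at (298,231), the lid at (379,211) and the handle at (266,180). I'll enlarge both.

```bash
python3 - <<'E'
import cv2
a=cv2.imread("pics/side0.png")[120:300,230:470]; b=cv2.imread("pics/top0.png")[160:270,240:440]
cv2.imwrite("pics/s1.png",cv2.resize(a,(792,594),interpolation=cv2.INTER_CUBIC)) #3.3
cv2.imwrite("pics/t1.png",cv2.resize(b,(800,440),interpolation=cv2.INTER_CUBIC)) #4
E
```

```text
(no output)
```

View pics/s1.png

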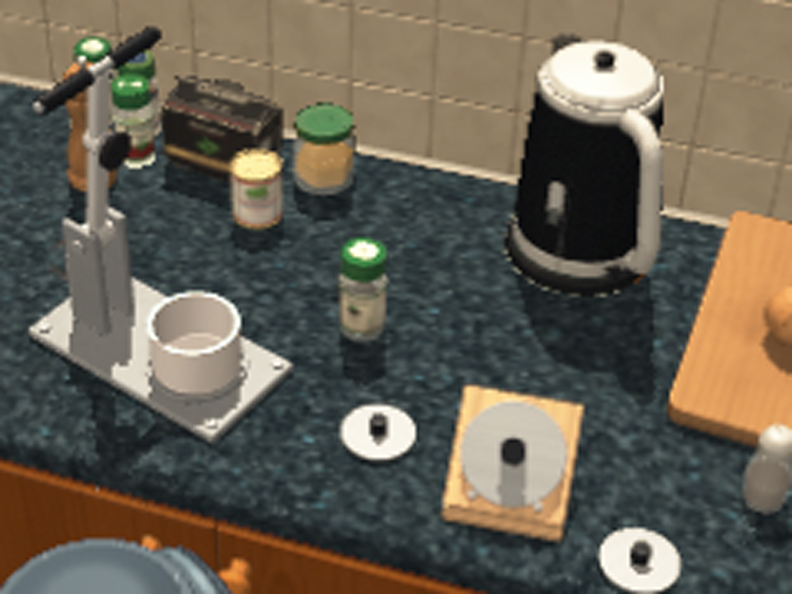

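View pics/t1.png

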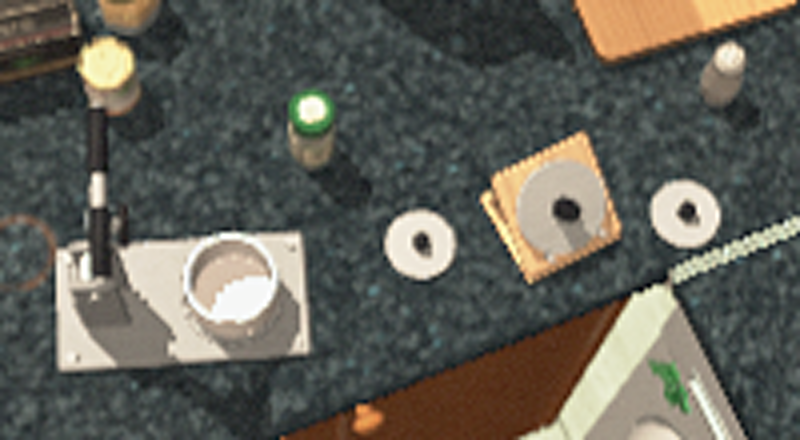

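The crops give the pot rim box (148–241, 293–363 in s1; 183–277, 233–325 in t1), the lid disc box (460–567, 402–508; 516–606, 158–257), the handle ends and the base corners. I'll fit circles to these.

```bash
cat > h.py <<'E'
import numpy as np, cv2
from bench import arm
M={n:arm.camera_model(n) for n in("side","top")}
def proj(n,P):
    m=M[n];T=np.linalg.inv(m["cam_to_world"]);P=np.atleast_2d(P)
    c=(P@T[:3,:3].T+T[:3,3])*[1,-1,-1]
    K=np.array([[m["fx"],0,m["cx"]],[0,m["fy"],m["cy"]],[0,0,1]])
    return cv2.projectPoints(c,np.zeros(3),np.zeros(3),K,m["dist"])[0][:,0]
CR={"side":(3.3,230,120),"top":(4,240,160)}
def px(n,u,v):
    s,a,b=CR[n]; return np.array([a+(u+.5)/s-.5,b+(v+.5)/s-.5])
def ray(n,p):
    m=M[n];K=np.array([[m["fx"],0,m["cx"]],[0,m["fy"],m["cy"]],[0,0,1]])
    q=cv2.undistortPoints(np.array([[p]],float),K,m["dist"])[0,0]
    T=m["cam_to_world"];return T[:3,3],T[:3,:3]@np.array([q[0],-q[1],-1])
def onz(n,p,z):
    o,d=ray(n,p);return o+d*(z-o[2])/d[2]
def tri(ps,pt):
    A=[];b=[]
    for n,p in(("side",ps),("top",pt)):
        o,d=ray(n,p);d=d/np.linalg.norm(d);Q=np.eye(3)-np.outer(d,d);A.append(Q);b.append(Q@o)
    x=np.linalg.lstsq(np.vstack(A),np.hstack(b),rcond=None)
    return x[0],x[1]**.5
def circ(c,n,r):
    n=n/np.linalg.norm(n);a=np.cross(n,[.3,1,.2]);a/=np.linalg.norm(a);b=np.cross(n,a)
    t=np.linspace(0,2*np.pi,180)[:,None];return c+r*(np.cos(t)*a+np.sin(t)*b)
def box(P): return np.r_[P.min(0),P.max(0)]
E
python3 - <<'E'
from h import *
from scipy.optimize import least_squares
def bb(n,x0,x1,y0,y1): return np.r_[px(n,x0,y0),px(n,x1,y1)]
np.set_printoptions(precision=4,suppress=True)
O={"side":bb("side",148,241,293,363),"top":bb("top",183,277,233,325)}
def f(p): return np.hstack([box(proj(n,circ(p,np.array([0,0,1.]),.046)))-O[n] for n in O])
r=least_squares(f,[.6,.2,.074]);print("rim",r.x,r.fun)
L={"side":bb("side",460,567,402,508),"top":bb("top",516,606,158,257)}
for fix in(1,0):
    def nn(p):
        t=np.radians(35) if fix else p[4]
        return np.array([np.sin(t)*np.cos(p[3]),np.sin(t)*np.sin(p[3]),np.cos(t)])
    def g(p):return np.hstack([box(proj(n,circ(p[:3],nn(p),.049)))-L[n] for n in L])
    r=least_squares(g,[.6,0,.07,3.1,.6]);print("lid disc top",r.x,nn(r.x),r.fun)
print("knobtop",tri(px("side",512,450),px("top",567,209)))
for n,c in(("side",[(30,330),(140,280),(291,367),(212,438)]),("top",[(57,250),(302,233),(310,352),(60,370)])):
    print(n,[onz(n,px(n,*q),.012)[:2] for q in c])
print("handle ends",tri(px("side",40,105),px("top",98,278)),tri(px("side",155,35),px("top",97,108)))
print("pad",tri(px("side",113,153),px("top",122,225)))
print("stand top corners z? ",[onz("top",px("top",*q),.085)[:2] for q in[(490,165),(585,131)]],[onz("side",px("side",*q),.085)[:2] for q in[(465,387),(583,405)]])
print("pins",tri(px("side",473,492),px("top",558,255)),tri(px("side",540,507),px("top",605,238)))
print("jar",tri(px("side",364,250),px("top",313,108)),"decoy",tri(px("side",378,420),px("top",421,240)),"salt",tri(px("side",778,437),px("top",732,52)))
E
```

```text
rim [0.5303 0.1708 0.0666] [-0.2677  1.1127 -0.3165 -0.9235  0.3076  0.0625  0.1418 -0.6175]
lid disc top [ 0.4759 -0.1656  0.058   3.2655  0.6   ] [-0.5692 -0.0709  0.8192] [-0.4875 -0.0398 -0.1132  0.3088  0.3113  0.0558  0.1446 -0.8138]
lid disc top [ 0.4759 -0.1657  0.0582  3.3564  0.5095] [-0.4765 -0.1039  0.873 ] [-0.4596  0.2387 -0.1491  0.0246  0.3114 -0.1213  0.1759 -0.6203]
knobtop (array([ 0.4679, -0.1653,  0.0723]), array([0.0011]))
side [array([0.5239, 0.3569]), array([0.6346, 0.2803]), array([0.5619, 0.0802]), array([0.4448, 0.1192])]
top [array([0.6429, 0.3222]), array([0.5642, 0.0822]), array([0.4443, 0.1222]), array([0.5221, 0.3605])]
handle ends (array([0.4884, 0.2866, 0.3341]), array([0.0026])) (array([0.631 , 0.238 , 0.3321]), array([0.0012]))
pad (array([0.5564, 0.2538, 0.2432]), array([0.0004]))
stand top corners z?  [array([ 0.5356, -0.11  ]), array([ 0.5326, -0.2139])] [array([ 0.5198, -0.1077]), array([ 0.5325, -0.2164])]
pins (array([ 0.4332, -0.1418,  0.0453]), array([0.0017])) (array([ 0.4353, -0.1989,  0.0411]), array([0.0051]))
jar (array([0.6512, 0.0335, 0.1084]), array([0.0005])) decoy (array([ 0.5079, -0.0271,  0.0242]), array([0.002])) salt (array([ 0.5554, -0.3931,  0.0803]), array([0.0015]))
```

```bash
cat > fit.py <<'E'
from h import *
from scipy.optimize import minimize
from scipy.ndimage import map_coordinates
np.set_printoptions(precision=4,suppress=True)
def edge(img,pts,sg):
    # signed contrast along outward normal of the projected closed curve
    d=np.gradient(pts,axis=0);nv=np.c_[d[:,1],-d[:,0]];nv/=np.linalg.norm(nv,axis=1)[:,None]+1e-9
    c=pts.mean(0);nv*=np.sign(((pts-c)*nv).sum(1))[:,None]
    s=lambda k:map_coordinates(img,[(pts+k*nv)[:,1],(pts+k*nv)[:,0]],order=1)
    return np.clip(s(-.7)-s(.7),-40,40).mean() if sg else np.abs(s(-.7)-s(.7)).clip(0,40).mean()
def fit(imgs,curves,p0,step,sg=1):
    f=lambda p:-sum(edge(imgs[n],proj(n,c),sg) for n in imgs for c in curves(p))
    best=min((minimize(f,p0+np.array(step)*np.random.default_rng(i).normal(size=len(p0))*.5,method="Nelder-Mead",options=dict(xatol=1e-5,fatol=1e-3)) for i in range(12)),key=lambda r:r.fun)
    return best.x,best.fun
def gray(a): return cv2.GaussianBlur(a,(0,0),.6).astype(float).mean(2)
def lidn(y,t=np.radians(35)): return np.array([np.sin(t)*np.cos(y),np.sin(t)*np.sin(y),np.cos(t)])
E
python3 - <<'E'
from fit import *
I={n:gray(cv2.imread(f"pics/{n}0.png")) for n in("side","top")}
Z=np.array([0,0,1.])
for nm in(I,{"side":I["side"]},{"top":I["top"]}):
    print(list(nm),"rim z=.074",fit(nm,lambda p:[circ(np.r_[p,.074],Z,.046)],[.528,.172],[.006]*2))
print("rim free z",fit(I,lambda p:[circ(p,Z,.046)],[.529,.172,.07],[.006]*3))
print("rim free z+inner",fit(I,lambda p:[circ(p,Z,.046),circ(p,Z,.041)],[.529,.172,.07],[.006]*3,0))
print("lid",fit(I,lambda p:[circ(p[:3],lidn(p[3]),.049)],[.476,-.166,.06,3.2],[.006]*3+[.15],0))
print("lid tilt free",fit(I,lambda p:[circ(p[:3],lidn(p[3],p[4]),.049)],[.476,-.166,.06,3.2,.6],[.006]*3+[.15,.1],0))
inv={n:-I[n] for n in I}
print("knobtop",fit(inv,lambda p:[circ(p[:3],lidn(3.2),.012)],[.465,-.166,.075],[.006]*3))
E
```

```text
['side', 'top'] rim z=.074 (array([0.5302, 0.1721]), np.float64(-62.38084257827235))
['side'] rim z=.074 (array([0.5297, 0.1726]), np.float64(-31.993084092286164))
['top'] rim z=.074 (array([0.5306, 0.172 ]), np.float64(-30.61438607293213))
rim free z (array([0.5299, 0.1721, 0.0745]), np.float64(-62.40693462169966))
rim free z+inner (array([0.526 , 0.1702, 0.0749]), np.float64(-124.98333140739621))
lid (array([ 0.4957, -0.1738,  0.055 ,  3.1542]), np.float64(-37.02528072575623))
lid tilt free (array([ 0.493 , -0.1822,  0.0633,  4.7918,  0.5862]), np.float64(-40.48359583636528))
knobtop (array([ 0.4677, -0.1657,  0.0725]), np.float64(-80.0))
```

```bash
python3 - <<'E'
from fit import *
from scipy.optimize import minimize
I={};J={}
for n in("side","top"):
    a=cv2.GaussianBlur(cv2.imread(f"pics/{n}0.png"),(0,0),.6).astype(float)
    I[n]=-(a.max(2)-a.min(2));J[n]=-a.mean(2)   # grey inside brighter in I ; dark knob
def f(p,free):
    n=lidn(p[3],p[4] if free else np.radians(35));c=p[:3]
    return -sum(2*edge(I[k],proj(k,circ(c,n,.049)),1)+edge(J[k],proj(k,circ(c+.022*n,n,.012)),1) for k in I)
for free in(0,1):
    rs=[minimize(f,np.array([.478,-.166,.056,3.2,.61])+np.random.default_rng(i).normal(size=5)*[.004,.004,.004,.15,.05],args=(free,),method="Nelder-Mead",options=dict(maxiter=2000)) for i in range(12)]
    rs.sort(key=lambda r:r.fun)
    for r in rs[:3]: 
        n=lidn(r.x[3],r.x[4] if free else np.radians(35)); print(r.x,r.fun,"knobtop",r.x[:3]+.022*n)
E
```

```text
[ 0.4788 -0.1647  0.0549  3.2089  0.7327] -219.4518055978564 knobtop [ 0.4662 -0.1656  0.0729]
[ 0.4788 -0.1647  0.0549  3.2088  0.5928] -219.45179551030822 knobtop [ 0.4662 -0.1656  0.0729]
[ 0.4788 -0.1647  0.0549  3.2088  0.6257] -219.45178868922628 knobtop [ 0.4662 -0.1656  0.0729]
[ 0.4786 -0.1648  0.055   3.2515  0.5578] -220.9014110691457 knobtop [ 0.467  -0.1661  0.0737]
[ 0.4786 -0.1648  0.055   3.2515  0.5578] -220.9014108025322 knobtop [ 0.467  -0.1661  0.0737]
[ 0.4786 -0.1648  0.055   3.2516  0.5578] -220.90139571029957 knobtop [ 0.467  -0.1661  0.0737]
```

```bash
cat > mv.py <<'E'
from h import *
from scipy.spatial.transform import Rotation as Ro
np.set_printoptions(precision=3,suppress=True)
n=np.array([-.571,-.040,.820]);n/=np.linalg.norm(n)
disc=np.array([.4787,-.1647,.0549])
def R(z,az):
    z=np.array(z,float);z/=np.linalg.norm(z);y=np.array([np.cos(az),np.sin(az),0]);y-=z*(y@z);y/=np.linalg.norm(y)
    return Ro.from_matrix(np.c_[np.cross(y,z),y,z])
Rg=R(-n,1.641);Rd=R([0,0,-1],1.641);Rp=R([0,0,-1],1.255)
def delta(p,Rt):
    s=arm.read_state();r=Ro.from_quat(s["ee_rot"])
    print("cm",(np.array(p)-s["tool_pos"])*100,"rv",(Rt*r.inv()).as_rotvec())
    return s
E
python3 - <<'E'
from mv import *
delta([.42,-.168,.27],Rg); print(disc+.09*n,disc+.02*n)
print("mug",tri([201,189],[213,254]))
E
```

```text
cm [ 13.885 -75.353   2.271] rv [-0.114 -0.606  0.502]
[ 0.427 -0.168  0.129] [ 0.467 -0.165  0.071]
mug (array([0.551, 0.506, 0.089]), array([0.003]))
```

>>> send_rows(series=[[8.5,[0,-5,1],[0,0,0.1]],[8.5,[1,-10,2],[0,0,0.2]],[8.5,[2,-15,2.3],[0,0,0.3]],[8.5,[4,-20,2.3],[0,0,0.4]],[8.5,[5,-24,2.3],[0,0,0.5]]])

```text
t: 0.6
tool_pos: [0.3315, 0.3441, 0.2711]
ee_rot: [-0.029, 1.0, -0.0, 0.0]
ft_force: [1.0, -0.5, 1.0]
opening: 0.994
grip_force: 0.0
```

>>> send_rows(series=[[8.5,[1,-5,0],[0,0,0]],[8.5,[2,-10,0],[0,0,0]],[8.5,[3,-15,0],[0,-0.1,0]],[8.5,[4,-20,0],[0,-0.2,0]],[8.5,[5,-24,0],[0,-0.3,0]]])

```text
t: 1.1
tool_pos: [0.3814, 0.1042, 0.2712]
ee_rot: [-0.026, 0.988, -0.005, 0.152]
ft_force: [0.5, -0.5, 1.4]
opening: 0.995
grip_force: 0.0
```

```bash
python3 - <<'E'
from mv import *
s=delta(disc+.1*n,Rg);print(s["tool_pos"],s["joint_pos"],s["t"],s["ft_force"])
E
```

```text
cm [  4.019 -27.294 -13.428] rv [ 0.035 -0.304  0.022]
[0.381 0.104 0.271] [-0.026 -0.651  2.299  0.007  1.189 -1.652] 1.1 [ 0.455 -0.53   1.367]
```

>>> send_rows(series=[[8.5,[1,-5,-1],[0,0,0]],[8.5,[2,-10,-3],[0,-0.06,0]],[8.5,[3,-15,-5],[0.01,-0.12,0.01]],[8.5,[3.5,-20,-7],[0.02,-0.18,0.01]],[8.5,[4,-24,-9],[0.03,-0.24,0.02]]])

```text
t: 1.6
tool_pos: [0.4198, -0.1232, 0.1873]
ee_rot: [-0.032, 0.963, 0.008, 0.267]
ft_force: [0.7, 0.3, 0.4]
opening: 0.993
grip_force: 0.0
```

```bash
python3 - <<'E'
from mv import *
s=delta(disc+.06*n,Rg);print(s["tool_pos"],s["joint_pos"],s["t"],s["ft_force"])
E
```

```text
cm [ 2.465 -4.391 -8.323] rv [ 0.006 -0.069  0.004]
[ 0.42  -0.123  0.187] [-0.767 -0.53   2.427  0.496  0.923 -2.644] 1.6 [0.704 0.255 0.402]
```

```bash
python3 - <<'E'
from mv import *
Rg2=Ro.from_rotvec(-1.2*n)*Rg
s=delta(disc+.1*n,Rg2)
E
cat >> mv.py <<'E'
Rg2=Ro.from_rotvec(-1.2*n)*Rg
E
```

```text
cm [ 0.181 -4.551 -5.044] rv [ 0.656 -0.017 -1.004]
```

>>> send_rows(series=[[8.5,[0,-0.5,-0.5],[0.08,0,-0.12]],[8.5,[0,-1,-1],[0.16,0,-0.24]],[8.5,[0,-1.5,-1.5],[0.24,0,-0.36]],[8.5,[0,-2,-2],[0.32,0,-0.48]],[8.5,[0,-2.5,-2.5],[0.4,0,-0.6]]])

```text
t: 2.1
tool_pos: [0.4198, -0.1459, 0.1618]
ee_rot: [0.307, 0.909, 0.121, 0.256]
ft_force: [0.4, 0.0, 0.1]
opening: 0.994
grip_force: 0.0
```

```bash
python3 - <<'E'
from mv import *
s=delta(disc+.08*n,Rg2);print(s["joint_pos"],s["ft_force"])
E
```

```text
cm [ 1.321 -2.195 -4.133] rv [ 0.244 -0.012 -0.404]
[-0.848 -0.44   2.431  0.608  0.895 -2.094] [0.436 0.046 0.058]
```

>>> send_rows(series=[[6,[0.3,-0.5,-1],[0.08,0,-0.13]],[6,[0.6,-1,-2],[0.16,0,-0.27]],[6,[1,-1.6,-3],[0.24,-0.01,-0.4]],[6,[1.3,-2.2,-4.1],[0.24,-0.01,-0.4]],[6,[1.3,-2.2,-4.1],[0.24,-0.01,-0.4]]])

```text
t: 2.6
tool_pos: [0.4323, -0.1673, 0.1197]
ee_rot: [0.507, 0.809, 0.176, 0.24]
ft_force: [-0.2, 0.1, 0.4]
opening: 0.701
grip_force: 0.0
```

```bash
python3 - <<'E'
from mv import *
s=delta(disc+.02*n,Rg2);print(s["joint_pos"],s["ft_force"])
for k in("side","top"): cv2.imwrite(f"pics/{k}2.png",arm.read_camera(k))
a=cv2.imread("pics/side2.png")[180:300,300:460];b=cv2.imread("pics/top2.png")[150:270,320:480]
cv2.imwrite("pics/c2.png",cv2.resize(np.vstack([a,b])[:, :],(0,0),fx=2.5,fy=2.5,interpolation=cv2.INTER_CUBIC))
E
```

```text
cm [ 3.494  0.177 -4.84 ] rv [ 0.005 -0.005 -0.01 ]
[-0.867 -0.28   2.419  0.73   0.759 -1.8  ] [-0.242  0.134  0.362]
```

View pics/c2.png

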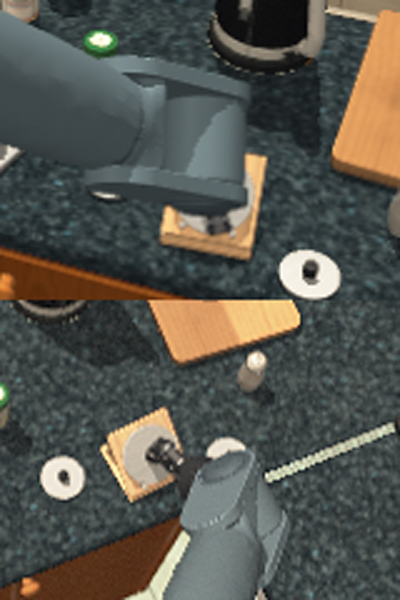

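The gripper is approaching along the knob's axis (top view, fingers around (160,450) of the crop), and the forearm is clear of the jar. Next I descend along the axis.

>>> send_rows(series=[[6,[0.9,0,-1.2],[0,0,0]],[6,[1.8,0.1,-2.5],[0,0,0]],[6,[2.6,0.1,-3.6],[0,0,0]],[6,[3.5,0.2,-4.8],[0,0,-0.01]],[6,[3.5,0.2,-4.8],[0,0,-0.01]]])

```text
t: 3.2
tool_pos: [0.4681, -0.1649, 0.0729]
ee_rot: [0.51, 0.807, 0.175, 0.242]
ft_force: [-0.8, 1.4, 0.1]
opening: 0.703
grip_force: 0.0
```

>>> send_rows(series=[[2,[0,0,0],[0,0,0]],[2,[0,0,0],[0,0,0]],[2,[0,0,0],[0,0,0]],[2,[0,0,0],[0,0,0]],[2,[0,0,0],[0,0,0]]])

```text
t: 3.7
tool_pos: [0.4671, -0.1681, 0.0762]
ee_rot: [0.508, 0.808, 0.172, 0.245]
ft_force: [-57.0, -1.8, 48.3]
opening: 0.263
grip_force: 75.3
```

```bash
python3 - <<'E'
from mv import *
s=delta(disc+.02*n,Rg2);print(s["joint_pos"],s["ft_force"],s["wrist_torque"])
E
```

```text
cm [ 0.018  0.261 -0.495] rv [ 0.015 -0.001 -0.002]
[-0.79  -0.072  2.353  0.849  0.602 -1.892] [-57.038  -1.752  48.31 ] [0.265 2.98  0.427]
```

Gripped, but the fingertips swung forward onto the disc (75 N along the axis). I'll reopen, back off 8 mm and regrip.

>>> send_rows(series=[[6,[-0.2,0,0.3],[0,0,0]],[6,[-0.45,0,0.65],[0,0,0]],[6,[-0.45,0,0.65],[0,0,0]],[6,[-0.45,0,0.65],[0,0,0]],[6,[-0.45,0,0.65],[0,0,0]]])

```text
t: 4.2
tool_pos: [0.4636, -0.1657, 0.0799]
ee_rot: [0.51, 0.807, 0.174, 0.243]
ft_force: [-0.0, 0.2, 0.3]
opening: 0.702
grip_force: 0.0
```

```bash
python3 - <<'E'
from mv import *
s=delta(disc+.028*n,Rg2);print(s["joint_pos"],s["ft_force"],s["wrist_torque"],s["opening"])
E
```

```text
cm [-0.094 -0.015 -0.206] rv [ 0.008 -0.002 -0.   ]
[-0.794 -0.092  2.362  0.837  0.617 -1.875] [-0.05   0.229  0.328] [-0.015  0.292 -0.008] 0.7015981896852366
```

>>> send_rows(series=[[2,[0,0,0],[0,0,0]],[2,[0,0,0],[0,0,0]],[2,[0,0,0],[0,0,0]],[2,[0,0,0],[0,0,0]],[2,[0,0,0],[0,0,0]]])

```text
t: 4.7
tool_pos: [0.4633, -0.1657, 0.0798]
ee_rot: [0.51, 0.807, 0.174, 0.242]
ft_force: [-7.9, 0.7, 6.6]
opening: 0.252
grip_force: 58.3
```

```bash
python3 - <<'E'
from mv import *
s=delta(disc+.028*n,Rg2);print(s["joint_pos"],s["ft_force"],s["wrist_torque"])
E
```

```text
cm [-0.061 -0.009 -0.196] rv [ 0.008 -0.003 -0.001]
[-0.795 -0.092  2.362  0.836  0.617 -1.875] [-7.896  0.666  6.606] [0.046 0.762 0.121]
```

>>> send_rows(series=[[2,[-0.4,0,0.6],[0,0,0]],[2,[-1,-0.1,1.5],[0,0,0]],[2,[-1.7,-0.1,3],[0,0,0]],[2,[-2,-0.1,6],[0,0,0]],[2,[-2,-0.1,10],[0,0,0]]])

```text
t: 5.2
tool_pos: [0.4417, -0.1655, 0.1785]
ee_rot: [0.511, 0.807, 0.174, 0.24]
ft_force: [1.3, -0.5, -0.9]
opening: 0.253
grip_force: 58.9
```

```bash
python3 - <<'E'
from mv import *
Rl=R([0,0,-1],0)  # not used for yaw
s=arm.read_state();r=Ro.from_quat(s["ee_rot"]);z=r.as_matrix()[:,2];zz=np.array([0,0,-1.]);a=np.cross(-n,zz);a*=np.arccos(n[2])/np.linalg.norm(a)
print(s["joint_pos"],s["ft_force"],s["opening"],s["grip_force"],"z",z,"level rv from -n",a, "from z",np.cross(z,zz)/np.linalg.norm(np.cross(z,zz))*np.arccos(-z[2]))
E
```

```text
[-0.839 -0.391  2.372  0.626  0.863 -1.624] [ 1.252 -0.526 -0.857] 0.25344816646612556 58.936280608177185 z [ 0.565  0.036 -0.824] level rv from -n [-0.043  0.608  0.   ] from z [-0.039  0.601  0.   ]
```

>>> send_rows(series=[[2,[1,3,1],[-0.01,0.12,0]],[2,[2,6,2],[-0.02,0.24,0]],[2,[3,9,3],[-0.03,0.36,0]],[2,[4,12,4],[-0.04,0.48,0]],[2,[5,15,4],[-0.04,0.6,0]]])

```text
t: 5.7
tool_pos: [0.4949, -0.0153, 0.2227]
ee_rot: [0.534, 0.846, -0.002, 0.004]
ft_force: [0.1, -1.0, -1.4]
opening: 0.257
grip_force: 59.2
```

>>> send_rows(series=[[2,[0,2,0],[0,0,0]],[2,[0,4,0],[0,0,0]],[2,[0,5,0],[0,0,0]],[2,[0,5,0],[0,0,0]],[2,[0,5,0],[0,0,0]]])

```text
t: 6.2
tool_pos: [0.4934, 0.0327, 0.2199]
ee_rot: [0.534, 0.846, -0.0, 0.004]
ft_force: [0.6, -0.2, -1.3]
opening: 0.253
grip_force: 59.4
```

```bash
python3 - <<'E'
from mv import *
for k in("side","top"): cv2.imwrite(f"pics/{k}3.png",arm.read_camera(k))
s=delta([.53,.172,.16],Ro.from_quat(arm.read_state()["ee_rot"]));z=Ro.from_quat(s["ee_rot"]).as_matrix()[:,2]
print(s["tool_pos"],s["joint_pos"],s["ft_force"],z)
for k in("side","top"): print(k,proj(k,s["tool_pos"]-[0,0,.03]))
a=cv2.imread("pics/side3.png")[140:290,230:430];b=cv2.imread("pics/top3.png")[160:270,240:440]
cv2.imwrite("pics/c3.png",cv2.resize(np.vstack([a,b]),(0,0),fx=2.3,fy=2.3,interpolation=cv2.INTER_CUBIC))
E
```

```text
cm [ 3.645 13.97  -6.006] rv [0. 0. 0.]
[0.494 0.032 0.22 ] [-0.163 -0.101  1.977 -0.004  1.259 -0.605] [ 0.006  0.531 -1.111] [ 0.006 -0.005 -1.   ]
side [[324.587 206.746]]
top [[334.344 214.012]]
```

View pics/c3.png

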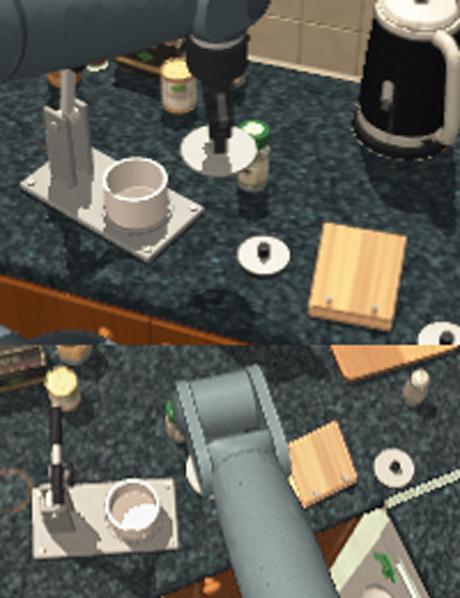

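Side shows the lid level in the gripper around (220,150) of the crop; in the top view the wrist fork hides it. I need to check the fork's clearance to the lever.

```bash
python3 - <<'E'
from mv import *
a=cv2.imread("pics/side3.png")[60:230,210:400];b=cv2.imread("pics/top3.png")[160:300,250:440]
v=np.hstack([a[:170],np.vstack([b,np.zeros((30,190,3),np.uint8)])])
cv2.imwrite("pics/c4.png",cv2.resize(v,(0,0),fx=2.1,fy=2.1,interpolation=cv2.INTER_CUBIC))
E
```

```text
(no output)
```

View pics/c4.png

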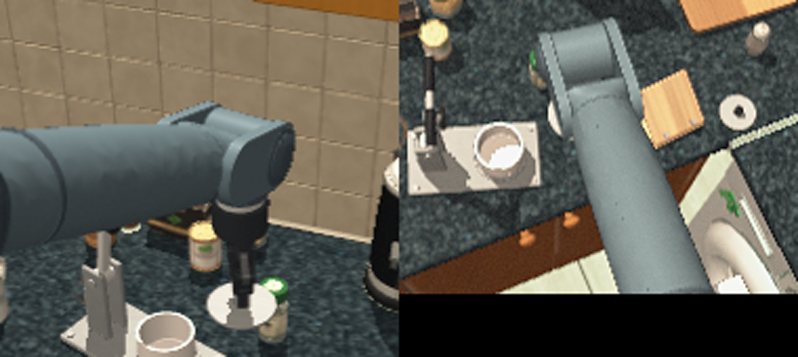

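```bash
python3 - <<'E'
from fit import *
S=cv2.imread("pics/side3.png");g={"side":gray(S)}
print("right face",tri([346.7,133.8],[363.3,190]))
for q in[(540,45),(548,100),(575,115),(617,20),(640,90)]:
    p=[250+(q[0]-399)/2.1,160+q[1]/2.1];print(q,[onz("top",p,z)[:2] for z in(.42,.48)])
Z=np.array([0,0,1.])
for zt in(.188,.191,.194):
  print(zt,fit(g,lambda p:[circ(np.r_[p,zt],Z,.049)],[.494,.032],[.004]*2))
print(fit(g,lambda p:[circ(np.r_[p[:2],.191],np.array([p[2],p[3],1]),.049)],[.494,.032,0,0],[.004,.004,.05,.05]))
E
```

```text
right face (array([ 0.4433, -0.0348,  0.4828]), array([0.0116]))
(540, 45) [array([0.5426, 0.0786]), array([0.5175, 0.0883])]
(548, 100) [array([0.4562, 0.1011]), array([0.4355, 0.1097])]
(575, 115) [array([0.4196, 0.0736]), array([0.4008, 0.0836])]
(617, 20) [array([ 0.5366, -0.0459]), array([ 0.5117, -0.0297])]
(640, 90) [array([ 0.4191, -0.0304]), array([ 0.4003, -0.0151])]
0.188 (array([0.5035, 0.0353]), np.float64(-34.51919510524735))
0.191 (array([0.5002, 0.0341]), np.float64(-34.577446827194386))
0.194 (array([0.4966, 0.0341]), np.float64(-34.62121458681196))
(array([ 0.5005,  0.0358, -0.0185, -0.0304]), np.float64(-34.78428897057907))
```

>>> send_rows(series=[[2,[1,3,-1],[0,0,0]],[2,[2,6,-2],[0,0,0]],[2,[3,9,-3],[0,0,0]],[2,[3.6,12,-4],[0,0,0]],[2,[3.6,14,-5],[0,0,0]]])

```text
t: 6.8
tool_pos: [0.5304, 0.1739, 0.1697]
ee_rot: [0.534, 0.845, 0.0, 0.004]
ft_force: [0.5, -0.5, -1.7]
opening: 0.252
grip_force: 59.6
```

>>> send_rows(series=[[2,[0,0,0],[0,0,0]],[2,[0,0,0],[0,0,0]]])

```text
t: 7.0
tool_pos: [0.5296, 0.1725, 0.1698]
ee_rot: [0.534, 0.846, -0.001, 0.003]
ft_force: [0.5, 0.2, -1.3]
opening: 0.255
grip_force: 59.6
```

```bash
python3 - <<'E'
from mv import *
for k in("side","top"): cv2.imwrite(f"pics/{k}5.png",arm.read_camera(k))
s=delta([.53,.172,.16],Ro.from_quat(arm.read_state()["ee_rot"]));z=Ro.from_quat(s["ee_rot"]).as_matrix()[:,2]
print(s["tool_pos"],s["joint_pos"],s["ft_force"],z)
a=cv2.imread("pics/side5.png")[90:260,200:360];b=cv2.imread("pics/top5.png")[130:300,220:380]
cv2.imwrite("pics/c5.png",cv2.resize(np.hstack([a,b]),(0,0),fx=2.5,fy=2.5,interpolation=cv2.INTER_CUBIC))
E
```

```text
cm [-0.01  -0.007 -1.056] rv [0. 0. 0.]
[0.53  0.172 0.171] [ 0.113  0.112  1.86  -0.006  1.164 -0.328] [ 0.489 -0.386 -0.61 ] [ 0.007 -0.004 -1.   ]
```

View pics/c5.png

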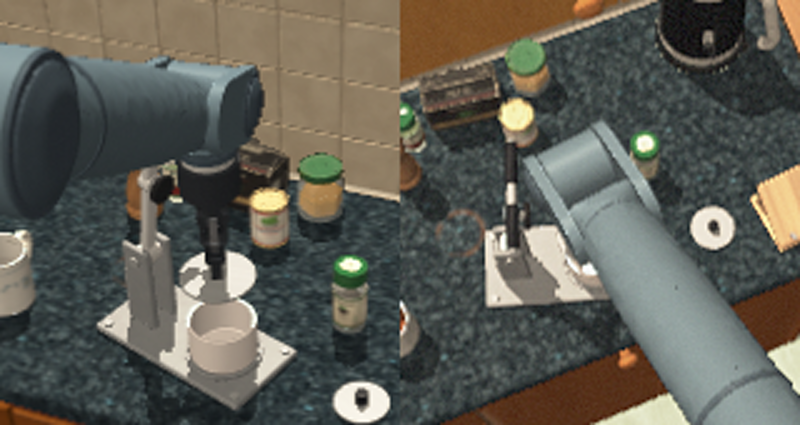

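```bash
python3 - <<'E'
from fit import *
np.set_printoptions(precision=4,suppress=True)
P=lambda x,y:[220+(x-400)/2.5,130+y/2.5]
o=np.array([.530,.172]);yp=np.array([.313,.95]);yp/=np.linalg.norm(yp);xp=np.array([yp[1],-yp[0]])
for nm,q in(("cornerL",(524,158)),("edge",(540,200)),("edge2",(560,230)),("cornerR",(600,122))):
  for z in(.40,.44,.48):
    w=onz("top",P(*q),z)[:2];print(nm,z,w,"press",(w-o)@xp,(w-o)@yp)
for q in((518,165),(506,165)): w=onz("top",P(*q),.333)[:2];print("bar",w,(w-o)@xp,(w-o)@yp)
from scipy.spatial import ConvexHull
a=cv2.imread("pics/side5.png");g=gray(a)
Z=np.array([0,0,1.])
def hull(c,n,t=.006,r=.049):
    q=np.r_[proj("side",circ(c,n,r)),proj("side",circ(c-t*n,n,r))];h=q[ConvexHull(q).vertices]
    d=np.r_[0,np.cumsum(np.linalg.norm(np.diff(np.r_[h,h[:1]],axis=0),axis=1))];s=np.linspace(0,d[-1],240)
    H=np.r_[h,h[:1]];return np.c_[np.interp(s,d,H[:,0]),np.interp(s,d,H[:,1])]
for zt in(.138,.141,.144):
    f=lambda p:-edge(g,hull(np.r_[p,zt],Z),1)
    rs=[minimize(f,np.array([.53,.172])+np.random.default_rng(i).normal(size=2)*.003,method="Nelder-Mead") for i in range(8)];r=min(rs,key=lambda r:r.fun);print(zt,r.x,r.fun)
E
```

```text
cornerL 0.4 [0.5707 0.2309] press 0.020208799487149882 0.06869781789266126
cornerL 0.44 [0.5533 0.2322] press 0.0032765233378279426 0.06443400848516787
cornerL 0.48 [0.5359 0.2334] press -0.013655752811494202 0.06017019907767438
edge 0.4 [0.5093 0.2316] press -0.03828036786586356 0.050146019831932356
edge 0.44 [0.494  0.2328] press -0.05323881612985979 0.046508276036113474
edge 0.48 [0.4786 0.2341] press -0.06819726439385614 0.04287053224029459
edge2 0.4 [0.4627 0.2223] press -0.07966034441208214 0.02666685460521292
edge2 0.44 [0.4489 0.2238] press -0.09322234688453405 0.023821459771535314
edge2 0.48 [0.4351 0.2253] press -0.10678434935698591 0.020976064937857745
cornerR 0.4 [0.5807 0.123 ] press 0.06349497428965226 -0.0306549020357246
cornerR 0.44 [0.563  0.1279] press 0.04510192407325227 -0.031565865472715345
cornerR 0.48 [0.5452 0.1328] press 0.026708873856852167 -0.03247682890970613
bar [0.5933 0.2397] 0.03897034575609537 0.08414893959107056
bar [0.5995 0.2547] 0.0401369740432137 0.10024469111423218
0.138 [0.5491 0.1793] -26.980501062876048
0.141 [0.5459 0.1779] -26.697254311254575
0.144 [0.5425 0.1762] -26.352967855241967
```

```bash
python3 - <<'E'
from fit import *
def ov(k,x0,y0,w,h,s,zs):
    a=cv2.resize(cv2.imread(f"pics/{k}5.png")[y0:y0+h,x0:x0+w],(0,0),fx=s,fy=s,interpolation=cv2.INTER_CUBIC)
    b=a.copy()
    T=lambda P:np.round((proj(k,P)-[x0,y0]+.5)*s-.5).astype(int)
    for z,c in zs:
        cv2.polylines(b,[T(circ(np.array([.5297,.1722,z]),np.array([0,0,1.]),.049))],True,c,1)
    cv2.polylines(b,[T(circ(np.array([.53,.172,.074]),np.array([0,0,1.]),.046))],True,(255,0,255),1)
    return np.vstack([a,b])
zs=[(.141,(0,255,0)),(.155,(0,0,255))]
A=ov("side",262,180,66,50,6,zs);B=ov("top",270,195,66,50,6,zs)
cv2.imwrite("pics/c6.png",np.hstack([A,B]));print(A.shape)
E
```

```text
(600, 396, 3)
```

View pics/c6.png

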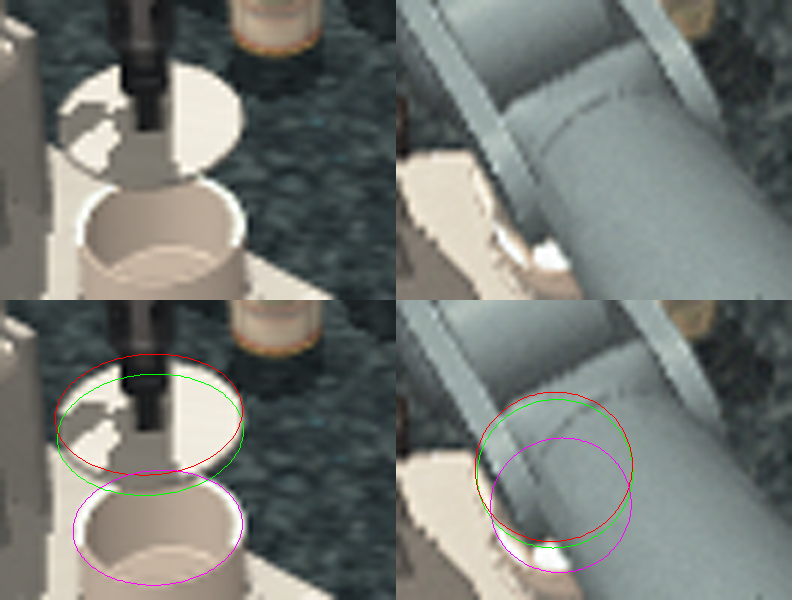

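The overlay shows the lid laterally centred on the TCP, with its disc about 21 mm below the TCP, so the tips rest on the disc. The jaws centre it in x, so seating should come at a TCP z of about 0.101. I'll lower in stages.

>>> send_rows(series=[[2,[0,0,-1.2],[0,0,0]],[2,[0,0,-2.4],[0,0,0]],[2,[0,0,-3.6],[0,0,0]],[2,[0,0,-4.8],[0,0,0]],[2,[0,0,-5.6],[0,0,0]]])

```text
t: 7.6
tool_pos: [0.5287, 0.173, 0.1119]
ee_rot: [0.534, 0.846, -0.001, 0.003]
ft_force: [-0.5, 0.5, -2.1]
opening: 0.253
grip_force: 59.6
```

>>> send_rows(series=[[2,[0,0,0],[0,0,0]],[2,[0,0,-0.2],[0,0,0]],[2,[0,0,-0.4],[0,0,0]],[2,[0,0,-0.6],[0,0,0]]])

```text
t: 8.0
tool_pos: [0.5301, 0.1733, 0.1084]
ee_rot: [0.534, 0.846, 0.0, 0.004]
ft_force: [0.2, -0.3, -1.4]
opening: 0.251
grip_force: 59.6
```

```bash
python3 - <<'E'
from mv import *
s=delta([.53,.172,.101],Ro.from_quat(arm.read_state()["ee_rot"]))
print(s["tool_pos"],s["ft_force"],s["wrist_torque"],Ro.from_quat(s["ee_rot"]).as_matrix()[:,2])
E
```

```text
cm [-0.006 -0.126 -0.739] rv [0. 0. 0.]
[0.53  0.173 0.108] [ 0.18  -0.349 -1.427] [ 0.01  -0.013  0.031] [ 0.007 -0.004 -1.   ]
```

>>> send_rows(series=[[2,[0,-0.1,-0.1],[0,0,0]],[2,[0,-0.1,-0.2],[0,0,0]],[2,[0,-0.1,-0.3],[0,0,0]],[2,[0,-0.1,-0.3],[0,0,0]]])

```text
t: 8.4
tool_pos: [0.5296, 0.1722, 0.1049]
ee_rot: [0.534, 0.846, -0.0, 0.003]
ft_force: [1.1, -0.5, -1.5]
opening: 0.254
grip_force: 59.6
```

>>> send_rows(series=[[2,[0,0,-0.1],[0,0,0]],[2,[0,0,-0.2],[0,0,0]],[2,[0,0,-0.2],[0,0,0]]])

```text
t: 8.7
tool_pos: [0.5297, 0.1721, 0.103]
ee_rot: [0.534, 0.846, -0.0, 0.004]
ft_force: [-0.3, -0.3, -1.5]
opening: 0.256
grip_force: 59.5
```

```bash
python3 - <<'E'
from mv import *
s=delta([.53,.172,.101],Ro.from_quat(arm.read_state()["ee_rot"]))
print(s["tool_pos"],s["ft_force"],s["wrist_torque"],Ro.from_quat(s["ee_rot"]).as_matrix()[:,2])
E
```

```text
cm [ 0.035 -0.008 -0.203] rv [0. 0. 0.]
[0.53  0.172 0.103] [-0.348 -0.283 -1.536] [-0.103  0.125  0.065] [ 0.006 -0.004 -1.   ]
```

>>> send_rows(series=[[2,[0,0,-0.1],[0,0,0]],[2,[0,0,-0.2],[0,0,0]],[2,[0,0,-0.2],[0,0,0]]])

```text
t: 9.0
tool_pos: [0.5298, 0.1723, 0.1019]
ee_rot: [0.534, 0.846, -0.0, 0.003]
ft_force: [-3.4, -0.4, 7.8]
opening: 0.256
grip_force: 60.5
```

>>> send_rows(series=[[2,[0,0,-0.1],[0,0,0]],[2,[0,0,-0.1],[0,0,0]]])

```text
t: 9.2
tool_pos: [0.5298, 0.1723, 0.1018]
ee_rot: [0.534, 0.846, -0.001, 0.003]
ft_force: [-7.0, -1.0, 13.8]
opening: 0.254
grip_force: 61.2
```

```bash
python3 - <<'E'
from mv import *
s=delta([.53,.172,.101],Ro.from_quat(arm.read_state()["ee_rot"]))
print(s["tool_pos"],s["ft_force"],s["wrist_torque"])
E
```

```text
cm [ 0.021 -0.031 -0.084] rv [0. 0. 0.]
[0.53  0.172 0.102] [-6.959 -1.005 13.816] [-0.414  1.459 -0.017]
```

>>> send_rows(series=[[2,[0,0,0.2],[0,0,0]],[2,[-0.2,0,0.2],[0,0,0]],[2,[-0.2,0,0.1],[0,0,0]],[2,[-0.2,0,0],[0,0,0]]])

```text
t: 9.6
tool_pos: [0.5286, 0.1724, 0.1018]
ee_rot: [0.534, 0.846, 0.0, 0.004]
ft_force: [-5.5, -0.2, 17.3]
opening: 0.252
grip_force: 61.5
```

```bash
python3 - <<'E'
from mv import *
cv2.imwrite("pics/side7.png",arm.read_camera("side"))
s=delta([.53,.172,.101],Ro.from_quat(arm.read_state()["ee_rot"]))
print(s["tool_pos"],s["ft_force"],s["wrist_torque"])
from fit import *
g=gray(cv2.imread("pics/side7.png"));Z=np.array([0,0,1.])
for zt in(.080,.085):
    c=circ(np.array([.529,.172,zt]),Z,.049)
    print(zt,fit({"side":g},lambda p:[circ(np.r_[p,zt],Z,.049)],[.529,.172],[.004]*2))
# column profile across the near side of the lid
u,v=proj("side",np.array([.529,.172,.08]))[0];print(u,v)
for z,r,a in((.08,.049,"disc top near"),(.074,.049,"disc bottom near"),(.079,.038,"")):
    q=proj("side",circ(np.array([.529,.172,z]),Z,r));print(a,q[:,1].max(),q[:,1].min())
U=int(round(u))+8;print(U,g[int(v)-26:int(v)+34,U].astype(int))
E
```

```text
cm [ 0.142 -0.037 -0.084] rv [0. 0. 0.]
[0.529 0.172 0.102] [-3.995 -0.614 12.176] [-0.25   0.899 -0.032]
0.08 (array([0.5354, 0.1724]), np.float64(-24.60141417558957))
0.085 (array([0.5302, 0.1701]), np.float64(-24.19357467173248))
287.60454394881634 216.0713258976058
disc top near 226.53399195384 206.12068859302687
disc bottom near 227.8985266418444 207.47075251715515
 224.36651626722897 208.53759780476477
296 [ 63  71  64  55  61  67  65  67  64  65  69  68  67  70  65  58  60 109
 200 230 233 233 233 234 234 234 235 233 233 234 233 232 231 217 159 129
 135 138 138 138 138 138 138 138 137 137 136 127 110 101  95 104 107 108
 109 108 112 137 190 179]
```

```bash
python3 - <<'E'
from fit import *
Z=np.array([0,0,1.])
for x in(.527,.529,.531,.533):
  for z in(.080,.085):
    q=proj("side",circ(np.array([x,.172,z]),Z,.049));c=q.mean(0)
    r=[np.interp(296,*(lambda w:(w[np.argsort(w[:,0]),0],w[np.argsort(w[:,0]),1]))(q[m])) for m in(q[:,1]<c[1],q[:,1]>c[1])]
    print(x,z,np.round(r,2))
# same check for rim in the first picture at its column
g=gray(cv2.imread("pics/side0.png"));c=proj("side",[.53,.172,.074])[0];print(c,g[200:230,296].astype(int))
q=proj("side",circ(np.array([.53,.172,.074]),Z,.046));m=q[:,1]<c[1];w=q[m];w=w[np.argsort(w[:,0])];print(np.interp(296,w[:,0],w[:,1]))
E
```

```text
0.527 0.08 [207.99 224.72]
0.527 0.085 [206.88 223.55]
0.529 0.08 [207.52 224.43]
0.529 0.085 [206.41 223.26]
0.531 0.08 [207.05 224.14]
0.531 0.085 [205.94 222.96]
0.533 0.08 [206.59 223.84]
0.533 0.085 [205.48 222.67]
[287.8222 217.2326] [ 71  70  69  72  67  59  52  47  60 126 212 193 176 174 174 174 174 174
 174 173 174 179 198 209 228 204 153 142 142 142]
209.32715374791562
```

Contact height does not change with a 1.3 mm x shift, and the image puts the disc top at about 0.080–0.083, so it is seated or tilted by a degree or so. I'll release gently and check.

>>> send_rows(series=[[2,[0,0,0.05],[0,0,0]],[3,[0,0,0.05],[0,0,0]],[5,[0,0,0.05],[0,0,0]],[5,[0,0,0.05],[0,0,0]]])

```text
t: 10.05
tool_pos: [0.5272, 0.1721, 0.0998]
ee_rot: [0.534, 0.846, -0.001, 0.003]
ft_force: [-0.2, -0.2, 0.2]
opening: 0.586
grip_force: 0.0
```

>>> send_rows(series=[[5,[0,0,1.5],[0,0,0]],[5,[0,0,4],[0,0,0]],[5,[0,-2,8],[0,0,0]],[5,[0,-6,10],[0,0,0]],[5,[0,-11,10],[0,0,0]]])

```text
t: 10.55
tool_pos: [0.53, 0.0619, 0.2059]
ee_rot: [0.532, 0.846, 0.002, 0.008]
ft_force: [1.6, -0.3, -0.2]
opening: 0.585
grip_force: 0.0
```

>>> send_rows(series=[[5,[-1,-5,0],[0,0,0]],[5,[-2,-10,0],[0,0,0]]])

```text
t: 10.75
tool_pos: [0.5078, -0.0376, 0.2019]
ee_rot: [0.534, 0.846, 0.0, 0.005]
ft_force: [0.7, -0.7, 0.0]
opening: 0.587
grip_force: 0.0
```

```bash
python3 - <<'E'
from fit import *
for k in("side","top"): cv2.imwrite(f"pics/{k}8.png",arm.read_camera(k))
a=cv2.imread("pics/side8.png");b=cv2.imread("pics/top8.png");I={"side":gray(a),"top":gray(b)};Z=np.array([0,0,1.])
for z in(.080,.085):print(z,fit(I,lambda p:[circ(np.r_[p,z],Z,.049)],[.529,.172],[.004]*2))
print(fit(I,lambda p:[circ(p,Z,.049)],[.529,.172,.08],[.004]*3))
print(fit(I,lambda p:[circ(p[:3],np.r_[p[3:],1],.049)],[.529,.172,.08,0,0],[.004]*3+[.03]*2))
A=cv2.resize(a[180:250,250:335],(400,330),interpolation=cv2.INTER_CUBIC);B=cv2.resize(b[195:265,255:340],(400,330),interpolation=cv2.INTER_CUBIC)
cv2.imwrite("pics/c8.png",np.hstack([A,B]))
E
```

```text
0.08 (array([0.5338, 0.1726]), np.float64(-59.47236170658297))
0.085 (array([0.5307, 0.1725]), np.float64(-58.888064802635384))
(array([0.5333, 0.1727, 0.0815]), np.float64(-59.51060864096267))
(array([ 0.5331,  0.1733,  0.0819,  0.0101, -0.0252]), np.float64(-59.58663449173213))
```

View pics/c8.png

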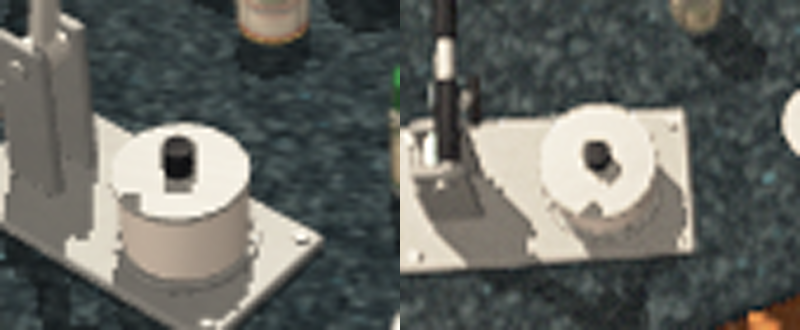

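The lid appears seated and level on the pot, with an even overhang, disc from (112,180) to (250,180) in the left crop. A quick numeric check on seating follows.

```bash
python3 - <<'E'
from fit import *
Z=np.array([0,0,1.]);I={k:gray(cv2.imread(f"pics/{k}8.png")) for k in("side","top")};N={k:-I[k] for k in I}
for k in I:
    print(k,"disc",fit({k:I[k]},lambda p:[circ(np.r_[p,.08],Z,.049)],[.531,.172],[.004]*2),"knob",fit({k:N[k]},lambda p:[circ(np.r_[p,.102],Z,.012)],[.531,.172],[.004]*2))
print("knob both",fit(N,lambda p:[circ(p,Z,.012)],[.531,.172,.1],[.004]*3))
E=lambda c:sum(edge(I[k],proj(k,c),1) for k in I)
for tx in(-.06,-.03,0,.03,.06):
    print(tx,[round(max(E(circ(np.array([x,y,.08+abs(t)*.0]),np.array([t,u,1]),.049)) for x in np.arange(.526,.538,.001) for y in np.arange(.169,.177,.001)),1) for t,u in((tx,0),(0,tx))])
E
```

```text
side disc (array([0.5351, 0.1721]), np.float64(-33.04184652445648)) knob (array([0.5112, 0.1643]), np.float64(-38.39584666268668))
top disc (array([0.5322, 0.1739]), np.float64(-28.110164986449824)) knob (array([0.5254, 0.1719]), np.float64(-40.0))
knob both (array([0.5148, 0.1691, 0.0978]), np.float64(-72.52593397570416))
-0.06 [np.float64(58.0), np.float64(59.7)]
-0.03 [np.float64(59.0), np.float64(59.6)]
0 [np.float64(59.5), np.float64(59.5)]
0.03 [np.float64(59.6), np.float64(59.2)]
0.06 [np.float64(59.6), np.float64(58.9)]
```

```bash
python3 - <<'E'
from h import *
a=tri([287.8,210.3],[296.65,227.2]);print(a)
for k,p in(("side",[287.8,210.3]),("top",[296.65,227.2])):
    for z in(.102,.107):print(k,z,onz(k,p,z))
I=cv2.imread("pics/side8.png").mean(2).astype(int);print(I[204:222,280:297])
print("pred rows top/bot knob", [ (proj("side",[.53,.172,z])[0]) for z in(.08,.102)])
E
```

```text
(array([0.5273643 , 0.17144399, 0.10550078]), array([0.00324913]))
side 0.102 [0.5328558  0.17164204 0.102     ]
side 0.107 [0.52777555 0.16923015 0.107     ]
top 0.102 [0.52692843 0.17301129 0.102     ]
top 0.107 [0.5253363  0.17333126 0.107     ]
[[ 70  58  51  56  66  86  86  77  61  49  50  56  71  77  77  71  66]
 [ 58  53  51  59  67  79  81  73  55  51  52  54  56  59  59  57  58]
 [ 77  64  59  72 110 149 157 168 201 201 191 152 145  96  58  50  52]
 [100 144 177 236 233 233 233 233 233 233 233 233 233 234 232 181  89]
 [236 234 234 235 235 234 229 191 203 234 234 234 235 234 234 234 228]
 [234 235 235 235 226 134  59  56  59  91 178 235 236 236 235 235 235]
 [234 234 234 229 177  57  59  62  63  65  89 172 235 234 234 235 235]
 [234 235 236 228 135  63  65  69  71  73  78 139 235 235 235 235 235]
 [232 233 234 224 123  59  75  75  79  77  50 136 235 235 235 235 235]
 [233 234 234 224 121  23  32  37  36  20  39 137 236 236 237 236 236]
 [232 233 234 225 122  22  21  22  19  20  19 122 235 235 235 235 235]
 [232 233 232 222 123  22  23  22  19  19  38 138 237 237 237 237 236]
 [234 234 234 234 220  25  22  22  20  19  37 134 236 236 237 237 237]
 [233 233 234 235 223  67  29  26  25  39  85 158 235 234 234 234 235]
 [231 232 232 233 222 121 116  95 102 122 123 162 236 236 235 235 235]
 [232 232 232 232 221 119 119 119 119 120 158 234 235 235 236 236 236]
 [234 233 233 233 222 125 123 124 124 123 158 233 234 235 235 235 235]
 [236 236 236 236 234 235 234 234 234 233 233 233 233 234 234 234 234]]
pred rows top/bot knob [array([287.72310999, 215.87473201]), array([287.3557706 , 210.83466017])]
```

The knob cap is centred at side pixel (287.7, 210.6), and the prediction for a seated lid is (287.4, 210.8), so it is seated. Now the lever.

```bash
python3 - <<'E'
from mv import *
G=np.array([.5145,.2776,.333])
s=delta(G+[0,0,.11],Rp);print(s["tool_pos"],s["joint_pos"])
for i in range(0,16):
    e=1.4312-i*1.43/15;e0=1.4312
    y=-.21*(np.cos(e)-np.cos(e0));z=.21*(np.sin(e)-np.sin(e0));print(i,np.round([y*31.3,y*95,z*100],2))
E
```

```text
cm [ 0.698 31.825 24.134] rv [0.003 0.009 0.817]
[ 0.508 -0.041  0.202] [-0.301 -0.044  1.959 -0.004  1.219 -0.738]
0 [-0. -0.  0.]
1 [-0.62 -1.87 -0.37]
2 [-1.22 -3.69 -0.93]
3 [-1.8  -5.46 -1.67]
4 [-2.36 -7.15 -2.58]
5 [-2.88 -8.75 -3.66]
6 [ -3.38 -10.25  -4.89]
7 [ -3.83 -11.63  -6.27]
8 [ -4.24 -12.88  -7.78]
9 [ -4.61 -13.99  -9.41]
10 [ -4.92 -14.94 -11.14]
11 [ -5.18 -15.73 -12.96]
12 [ -5.39 -16.36 -14.85]
13 [ -5.54 -16.81 -16.79]
14 [ -5.63 -17.08 -18.77]
15 [ -5.66 -17.17 -20.77]
```

>>> send_rows(series=[[5,[0,0,5],[0,0,0.13]],[5,[0,0,10],[0,0,0.26]],[5,[0,0,15],[0,0,0.39]],[5,[0,0,20],[0,0,0.52]],[5,[0,0,24],[0,0,0.65]]])

```text
t: 11.35
tool_pos: [0.5078, -0.0352, 0.4449]
ee_rot: [0.233, 0.972, 0.001, 0.006]
ft_force: [0.8, -0.8, 0.0]
opening: 0.589
grip_force: 0.0
```

```bash
python3 - <<'E'
from mv import *
s=delta(np.array([.5145,.2776,.443]),Rp);print(s["tool_pos"],s["joint_pos"])
E
```

```text
cm [ 0.668 31.277 -0.189] rv [-0.     0.011  0.154]
[ 0.508 -0.035  0.445] [-0.293 -0.189  1.651  0.002  1.669 -1.394]
```

>>> send_rows(series=[[5,[0,5,0],[0,0,0.1]],[5,[0,10,0],[0,0.01,0.15]],[5,[0,15,0],[0,0.01,0.15]],[5,[0.3,20,0],[0,0.01,0.15]],[5,[0.5,24,0],[0,0.01,0.15]]])

```text
t: 11.85
tool_pos: [0.5121, 0.2073, 0.4414]
ee_rot: [0.161, 0.987, 0.0, -0.001]
ft_force: [1.2, -0.1, 0.3]
opening: 0.586
grip_force: 0.0
```

>>> send_rows(series=[[5,[0.1,3,0],[0,0,0]],[5,[0.2,6,0],[0,0,0]],[5,[0.2,7.3,0],[0,0,0]],[5,[0.2,7.3,0],[0,0,0]]])

```text
t: 12.25
tool_pos: [0.5144, 0.2785, 0.4407]
ee_rot: [0.161, 0.987, -0.0, -0.002]
ft_force: [-0.3, 0.0, -0.3]
opening: 0.585
grip_force: 0.0
```

```bash
python3 - <<'E'
from mv import *
s=delta(np.array([.5145,.2776,.333]),Rp);print(s["tool_pos"],s["joint_pos"],s["ft_force"])
E
```

```text
cm [  0.007  -0.089 -10.767] rv [-0.    -0.003  0.008]
[0.514 0.278 0.441] [ 0.302  0.005  1.477  0.001  1.663 -0.945] [-0.332  0.001 -0.339]
```

>>> send_rows(series=[[5,[0,-0.1,-3],[0,0,0]],[5,[0,-0.1,-6],[0,0,0]],[5,[0,-0.1,-8.5],[0,0,0]],[5,[0,-0.1,-10.5],[0,0,0]],[5,[0,-0.1,-10.5],[0,0,0]]])

```text
t: 12.75
tool_pos: [0.5138, 0.2744, 0.3322]
ee_rot: [0.163, 0.987, -0.002, -0.004]
ft_force: [-1.0, -0.6, 0.8]
opening: 0.585
grip_force: 0.0
```

>>> send_rows(series=[[1,[0,0,0],[0,0,0]],[1,[0,0,0],[0,0,0]],[1,[0,0,0],[0,0,0]],[1,[0,0,0],[0,0,0]],[1,[0,0,0],[0,0,0]]])

```text
t: 13.25
tool_pos: [0.5156, 0.2753, 0.3379]
ee_rot: [0.162, 0.987, -0.001, -0.0]
ft_force: [-1.6, -4.7, 4.7]
opening: 0.189
grip_force: 58.5
```

```bash
python3 - <<'E'
from mv import *
s=delta(np.array([.5145,.2776,.333]),Rp);print(s["tool_pos"],s["joint_pos"],s["ft_force"])
E
```

```text
cm [-0.107  0.234 -0.488] rv [ 0.001 -0.     0.011]
[0.516 0.275 0.338] [ 0.297  0.032  1.631 -0.001  1.48  -0.947] [-1.616 -4.733  4.665]
```

>>> send_rows(series=[[1,[-0.62,-1.87,-0.37],[0,0,0]],[1,[-1.22,-3.69,-0.93],[0,0,0]],[1,[-1.8,-5.46,-1.67],[0,0,0]],[1,[-2.36,-7.15,-2.58],[0,0,0]],[1,[-2.88,-8.75,-3.66],[0,0,0]]])

```text
t: 13.75
tool_pos: [0.4879, 0.1891, 0.3017]
ee_rot: [0.162, 0.987, 0.003, 0.002]
ft_force: [3.6, 3.9, 5.6]
opening: 0.188
grip_force: 63.1
```

>>> send_rows(series=[[1,[-0.5,-1.5,-1.23],[0,0,0]],[1,[-0.95,-2.88,-2.61],[0,0,0]],[1,[-1.36,-4.13,-4.12],[0,0,0]],[1,[-1.73,-5.24,-5.75],[0,0,0]],[1,[-2.04,-6.19,-7.48],[0,0,0]]])

```text
t: 14.25
tool_pos: [0.4676, 0.1267, 0.2264]
ee_rot: [0.162, 0.987, 0.001, 0.002]
ft_force: [2.9, 3.4, 2.2]
opening: 0.18
grip_force: 66.5
```

```bash
python3 - <<'E'
from mv import *
s=delta(np.array([.5156,.2753,.3379])+np.array([-5.66,-17.17,-20.77])/100,Rp);print(s["tool_pos"],s["joint_pos"],s["ft_force"])
E
```

```text
cm [-0.859 -2.307 -9.621] rv [-0.002  0.004  0.011]
[0.468 0.127 0.226] [ 0.029 -0.134  1.994  0.002  1.277 -1.216] [2.854 3.392 2.164]
```

>>> send_rows(series=[[1,[-0.26,-0.79,-1.82],[0,0,0]],[1,[-0.47,-1.42,-3.71],[0,0,0]],[1,[-0.62,-1.87,-5.65],[0,0,0]],[1,[-0.71,-2.14,-7.63],[0,0,0]],[1,[-0.74,-2.23,-9.4],[0,0,0]]])

```text
t: 14.75
tool_pos: [0.4598, 0.1028, 0.1312]
ee_rot: [0.162, 0.987, -0.001, 0.0]
ft_force: [-0.5, -6.9, 5.0]
opening: 0.186
grip_force: 74.0
```

>>> send_rows(series=[[1,[0,0,-0.2],[0,0,0]],[1,[0,0,-0.3],[0,0,0]],[1,[0,0,-0.4],[0,0,0]]])

```text
t: 15.05
tool_pos: [0.4598, 0.1027, 0.128]
ee_rot: [0.162, 0.987, -0.002, -0.0]
ft_force: [-5.0, -10.4, 8.6]
opening: 0.182
grip_force: 74.5
```

```bash
python3 - <<'E'
from mv import *
s=delta(np.array([.5156,.2753,.3379])+np.array([-5.66,-17.17,-20.77])/100,Rp);print(s["tool_pos"],s["ft_force"],s["wrist_torque"])
for k in("side","top"):cv2.imwrite(f"pics/{k}9.png",arm.read_camera(k))
E
```

```text
cm [-0.082  0.087  0.217] rv [ 0.003 -0.001  0.01 ]
[0.46  0.103 0.128] [ -4.958 -10.385   8.635] [-1.085  0.526  0.157]
```

>>> send_rows(series=[[1,[0,0.2,-0.1],[0,0,0]],[1,[0,0.2,-0.2],[0,0,0]],[1,[0,0.2,-0.3],[0,0,0]]])

```text
t: 15.45
tool_pos: [0.4598, 0.1028, 0.1254]
ee_rot: [0.162, 0.987, -0.004, -0.0]
ft_force: [-6.6, -20.8, 11.6]
opening: 0.185
grip_force: 74.8
```

>>> send_rows(series=[[1,[0,0,-0.1],[0,0,0]],[1,[0,0,-0.2],[0,0,0]],[1,[0,0,-0.2],[0,0,0]]])

```text
t: 15.75
tool_pos: [0.4597, 0.1027, 0.1231]
ee_rot: [0.161, 0.987, -0.004, -0.0]
ft_force: [-5.8, -20.8, 7.6]
opening: 0.185
grip_force: 75.4
```

>>> send_rows(series=[[1,[0,-0.2,-0.1],[0,0,0]],[1,[0,-0.4,-0.2],[0,0,0]],[1,[0,-0.4,-0.3],[0,0,0]],[1,[0,-0.4,-0.4],[0,0,0]]])

```text
t: 16.15
tool_pos: [0.4598, 0.1025, 0.1202]
ee_rot: [0.162, 0.987, 0.0, -0.001]
ft_force: [-9.8, -1.5, 20.0]
opening: 0.186
grip_force: 76.5
```

```bash
python3 - <<'E'
from mv import *
s=arm.read_state();print(s["tool_pos"],s["ft_force"],s["wrist_torque"])
b=[arm.read_camera(k) for k in("side","top")]
for k,i in zip(("side","top"),b):cv2.imwrite(f"pics/{k}10.png",i)
# lever end (far grip +x side) predicted at stop vs slightly above
yp=np.array([.313,.95]);yp/=np.linalg.norm(yp);xp=np.array([yp[1],-yp[0]]);o=np.array([.53,.172])
for z in(.125,.135):
    for sx in(.081,.02):
        for k in("side","top"):print(z,sx,k,proj(k,np.r_[o-.085*yp+sx*xp,z])[0])
g=b[0].mean(2).astype(int);e=proj("side",np.r_[o-.085*yp+.06*xp,.125])[0];print(e);u,v=e.round().astype(int);print(g[v-9:v+10,u-8:u+9])
E
```

```text
[0.46  0.103 0.12 ] [-9.757 -1.451 19.953] [0.025 1.431 0.177]
0.125 0.081 side [323.588 202.799]
0.125 0.081 top [317.079 203.246]
0.125 0.02 side [311.71  212.968]
0.125 0.02 top [318.18  218.071]
0.135 0.081 side [323.578 200.428]
0.135 0.081 top [317.059 202.314]
0.135 0.02 side [311.645 210.582]
0.135 0.02 top [318.165 217.216]
[319.566 206.242]
[[ 64  62  66  72  76  69  57  54  58  63  67  68  54  46  48  54  57]
 [ 57  66  69  59  59  59  53  47  49  54  56  60  59  52  47  44  39]
 [ 57  66  75  76  70  67  71  66  57  58  56  54  53  49  53  62  72]
 [ 70  70  84  83  65  74  74  63  68  77  75  69  58  55  57  60  62]
 [ 52  54  54  56  62  72  67  53  65  72  73  79  84  68  61  62  59]
 [ 60  61  59  59  53  54  58  58  52  44  59  90  87  71  71  71  71]
 [ 56  54  54  54  55  51  49  51  48  46  50  51  73  74  80  79  69]
 [ 64  67  54  45  48  52  52  45  53  55  43  32  33  59  87  80  67]
 [ 54  57  58  57  53  46  47  54  52  40  31  26  28  53  76  83  83]
 [ 59  60  68  74  54  47  60  54  40  31  25  21  26  43  58  80  85]
 [ 64  73  69  47  49  65  55  36  28  25  22  22  38  47  48  49  53]
 [ 49  54  49  54  68  53  32  27  23  20  22  37  42  47  51  46  44]
 [ 56  44  59  73  47  30  27  23  20  24  39  48  51  53  47  40  52]
 [ 69  66  70  44  29  26  20  23  40  65  65  62  61  65  61  54  51]
 [101  79  42  33  34  20  28  60  83  76  57  46  48  52  57  58  54]
 [104  99  73  72  84  38  51  77  82  81  71  51  38  46  57  70  74]
 [103 122 169 106  49  44  56  71  70  60  52  46  40  44  50  53  52]
 [125 202 136  91  53  34  55  77  73  57  54  58  56  51  50  55  59]
 [ 82  73  91  67  46  41  59  71  66  63  63  59  58  59  57  55  62]]
```

Force jumped to 20 N and the bar sits at its predicted stop position or slightly lower. I'll hold here.

>>> send_rows(series=[[1,[0,0,-0.1],[0,0,0]],[1,[0,0,-0.1],[0,0,0]],[1,[0,0,-0.1],[0,0,0]],[1,[0,0,-0.1],[0,0,0]],[1,[0,0,-0.1],[0,0,0]]])

```text
t: 16.75
tool_pos: [0.4598, 0.1025, 0.1198]
ee_rot: [0.162, 0.987, -0.0, -0.001]
ft_force: [-10.7, -1.5, 20.5]
opening: 0.187
grip_force: 76.7
```

>>> send_rows(series=[[1,[0,0,0],[0,0,0]],[1,[0,0,0],[0,0,0]],[1,[0,0,0],[0,0,0]],[1,[0,0,0],[0,0,0]],[1,[0,0,0],[0,0,0]]])

```text
t: 17.25
tool_pos: [0.4598, 0.1025, 0.1198]
ee_rot: [0.162, 0.987, -0.0, -0.001]
ft_force: [-11.0, -1.0, 21.2]
opening: 0.185
grip_force: 76.7
```

>>> send_rows(series=[[1,[0,0,-0.2],[0,0,0]],[1,[0,0,-0.2],[0,0,0]],[1,[0,0,-0.2],[0,0,0]],[1,[0,0,-0.2],[0,0,0]],[1,[0,0,-0.2],[0,0,0]]])

```text
t: 17.75
tool_pos: [0.4599, 0.1025, 0.1187]
ee_rot: [0.162, 0.987, -0.0, -0.001]
ft_force: [-14.7, -1.3, 27.4]
opening: 0.184
grip_force: 77.4
```

>>> send_rows(series=[[1,[0.03,0.1,2.3],[0,0,0]],[1,[0.1,0.4,4.5],[0,0,0]],[1,[0.2,0.9,6.6],[0,0,0]],[1,[0.4,1.5,8.5],[0,0,0]],[1,[0.7,2.3,10.4],[0,0,0]]])

```text
t: 18.25
tool_pos: [0.4667, 0.1241, 0.2205]
ee_rot: [0.162, 0.987, -0.002, 0.001]
ft_force: [2.2, -5.5, 2.3]
opening: 0.183
grip_force: 67.7
```

```bash
python3 - <<'E'
from mv import *
st=np.array([.5156,.2753,.3379])
for p in([-2.88,-8.75,-3.66],[0,0,0]): s=delta(st+np.array(p)/100,Rp)
print(s["tool_pos"],s["ft_force"])
E
```

```text
cm [2.009 6.368 8.082] rv [0.004 0.001 0.01 ]
cm [ 4.889 15.118 11.742] rv [0.004 0.001 0.01 ]
[0.467 0.124 0.22 ] [ 2.165 -5.548  2.308]
```

>>> send_rows(series=[[1,[0.31,0.95,1.85],[0,0,0]],[1,[0.68,2.06,3.6],[0,0,0]],[1,[1.09,3.31,5.2],[0,0,0]],[1,[1.54,4.7,6.6],[0,0,0]],[1,[2.04,6.2,7.9],[0,0,0]]])

```text
t: 18.75
tool_pos: [0.4869, 0.1861, 0.3004]
ee_rot: [0.162, 0.987, -0.002, 0.001]
ft_force: [-1.5, -8.6, 9.2]
opening: 0.186
grip_force: 61.8
```

>>> send_rows(series=[[1,[0.52,1.6,1.08],[0,0,0]],[1,[1.08,3.29,2],[0,0,0]],[1,[1.66,5.06,2.73],[0,0,0]],[1,[2.26,6.88,3.29],[0,0,0]],[1,[2.8,8.5,3.6],[0,0,0]]])

```text
t: 19.25
tool_pos: [0.5154, 0.2727, 0.3375]
ee_rot: [0.162, 0.987, 0.0, 0.002]
ft_force: [-0.4, -3.7, 9.8]
opening: 0.188
grip_force: 62.7
```

```bash
python3 - <<'E'
from mv import *
s=delta(np.array([.5156,.2753,.3379]),Rp);print(s["tool_pos"],s["ft_force"])
E
```

```text
cm [0.021 0.256 0.035] rv [0.    0.003 0.01 ]
[0.515 0.273 0.338] [-0.381 -3.718  9.783]
```

>>> send_rows(series=[[1,[0,0.2,0],[0,0,0]],[5,[0,0.2,0],[0,0,0]],[5,[0,0.2,0],[0,0,0]],[5,[0,0.2,0],[0,0,0]],[5,[0,0.2,0],[0,0,0]]])

```text
t: 19.75
tool_pos: [0.5136, 0.2743, 0.3327]
ee_rot: [0.162, 0.987, -0.0, -0.002]
ft_force: [0.3, -0.2, 0.1]
opening: 0.584
grip_force: 0.0
```

>>> send_rows(series=[[5,[0,0.2,3],[0,0,0]],[5,[0,0.2,6],[0,0,0]],[5,[0,0.2,10],[0,0,0]],[5,[-4,0.2,10],[0,0,0]],[5,[-9,0.2,10],[0,0,0]]])

```text
t: 20.25
tool_pos: [0.424, 0.2762, 0.4339]
ee_rot: [0.163, 0.987, 0.0, -0.001]
ft_force: [-1.3, 0.9, 0.4]
opening: 0.583
grip_force: 0.0
```

>>> send_rows(series=[[5,[-4,3,0],[0,0,0]],[5,[-6,7,0],[0,0,0]],[5,[-8,12,0],[0,0,0]],[5,[-8,12,0],[0,0,0]],[5,[-8,12,0],[0,0,0]]])

```text
t: 20.75
tool_pos: [0.343, 0.3972, 0.4326]
ee_rot: [0.161, 0.987, -0.0, -0.002]
ft_force: [-0.4, -0.6, 0.2]
opening: 0.588
grip_force: 0.0
```

```bash
python3 - <<'E'
from mv import *
from fit import gray,fit
s=arm.read_state();print(s["t"],s["tool_pos"],s["ft_force"])
b={k:arm.read_camera(k) for k in("side","top")}
for k in b:
    cv2.imwrite(f"pics/{k}11.png",b[k]);a=cv2.imread(f"pics/{k}8.png");a0=cv2.imread(f"pics/{k}0.png")
    pts={"lid":[.53,.172,.09],"handle":[.6,.25,.333],"handle-":[.515,.278,.333]}
    for n_,P in pts.items():
        u,v=proj(k,P)[0].round().astype(int);w=14
        c=lambda i:i[v-w:v+w,u-w:u+w].astype(int)
        print(k,n_,"diff vs after-place",np.abs(c(b[k])-c(a)).mean(),"vs start",np.abs(c(b[k])-c(a0)).mean())
E
```

```text
20.75 [0.343  0.3972 0.4326] [-0.4472 -0.6163  0.1986]
side lid diff vs after-place 0.5306122448979592 vs start 46.89073129251701
side handle diff vs after-place 38.993197278911566 vs start 1.614795918367347
side handle- diff vs after-place 39.0969387755102 vs start 1.4821428571428572
top lid diff vs after-place 1.5629251700680271 vs start 31.841836734693878
top handle diff vs after-place 2.744472789115646 vs start 2.879251700680272
top handle- diff vs after-place 2.391581632653061 vs start 2.8988095238095237
```

```bash
python3 -c "
from bench import arm
print(arm.finish_job())"
```

```text
the job is handed in; nothing more can be done
None
```

The job is handed in, with no verdict returned: the lid sits on the pot, the lever was pressed to its stop for over a second and is back up, and the arm is clear. Closing images show lid and handle in place; I did not re-check the mug, jar or salt shaker, but felt no unexpected contact.

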